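# Unlock the inspection torch from its charging dock and shine it into a bored hole

## Task

I want to check the bored hole in the wooden offcut for chips. Slide the red lock grip on the charging dock away from the torch to its end stop, draw the yellow torch up out of its socket, then turn it to a slant about halfway between upright and level and hold it with the lens pointing straight at the hole, roughly a hand's length away from it. Finish while still holding the torch steady there in the air, with the lock left open and the offcut and the other things on the bench left where they are.

Things in the scene. Friction and masses are not known exactly. Their poses are not given: they have to be found in the camera images.
- lock (a joint): The dock's transport lock, a flat steel fork that slides along the top of the dock. Value in metres: 0 = locked (fork over the shoulder of the torch head, which then cannot come up), 0.034 = fully open at its end stop. It starts between 0 and 0.003. It slides along the dock's -y axis (away from the torch), with about 2 N of friction, and stays where it is left.
- lock_grip (a point): Middle of the red ribbed grip on the lock slide (moves with it). The grip is an upright block, 16 mm along the slide direction, 30 mm across it and 26 mm high; this point is 74 mm above the bench, and the grip reaches from 60 to 86 mm above the bench, standing on the flat 6 mm steel bar. Its middle is 124 mm from the torch axis when locked. Low rails, up to 61 mm above the bench, run along both sides of the bar, 17 to 24 mm from its middle. Axes as the dock's.
- dock: Grey charging dock on a black flange (88 x 264 x 8 mm), screwed to the bench; it cannot move. Origin at the centre of its underside, z up, +y along its length from the lock grip towards the torch socket, -x its front with the lamps and vents. Its top is 50 mm above the bench. The round socket (48 mm inside, 42 mm deep, floor 8 mm above the bench) has its centre 76 mm along +y from the origin.
- socket (a point): Centre of the mouth of the socket, 50 mm above the bench.
- torch: Yellow inspection torch with black rings, 170 mm long, 0.2 kg, round. It stands lens down in the socket. Origin at the centre of the lens face, +z from the lens to the tail. Head: 44 mm across and 40 mm long from the lens; then the straight grip tube, 31 mm across, from 45 to 156 mm above the lens, then the 29 mm tail cap with a rubber button up to 170 mm. The light shines along -z.
- torch_mid (a point): Point on the torch's axis half-way along it, 84 mm from the lens face; axes as the torch's. At the start it is 92 mm above the bench.
- torch_lens (a point): Centre of the torch's lens face; axes as the torch's (the light shines along -z).
- offcut: Loose hardwood offcut lying flat, 75 mm (x) x 265 mm (y) x 26 mm high, 0.3 kg; origin at the centre of its underside.
- hole (a point): Centre of the 25 mm counterbored hole in the top face of the offcut (6 mm along x and -86 mm along y from its middle, 26 mm above the bench).
- blade_carton: White carton of 171 x 332 x 211 mm with the red hand vacuum on top, standing behind the offcut; origin at the centre of its underside. Fixed. An obstacle.
- cup: Small stainless cup, 86 mm across and 66 mm high, loose bystander; origin at the centre of its underside.
- glue: Cream glue bottle with an orange nozzle, next to the cup, 53 mm across and 153 mm high, loose bystander; origin at the centre of its underside.
- wrench: Combination wrench, 174 mm long and 10 mm high, lying flat, loose bystander; origin at the centre of its underside.
- clamp: Black spring clamp with orange pads, 107 x 76 x 19 mm, lying flat, loose bystander; origin at the centre of its underside.
Not all that is in view belongs to the job. There is more than one size of the torch; the one meant has the size given above.

How it is judged:
By the outcome, as a careful person would: the job done as asked, in the order asked, and still so for the second after the job is handed in, while the arm keeps its last pose, push and grip.
It also fails if it takes over 51 s, if anything falls off the work surface, if the arm or the gripper's body presses on something with over 40 N, if the wrist force passes 120 N, or if a joint passes its speed limit or range.

## Robot

A 6-joint arm with a two-finger parallel gripper is mounted at the origin on a cart in front of the work surface, level with it; the furniture and walls round the work are solid. World frame = base frame: x ahead of the robot, y to its left, z up, the work surface at z = 0. Lengths are in m, angles in degrees, forces in N, time in s.
With the tool pointing down it reaches from about 0.4 to 0.825 m from the base axis. Payload 7 kg.
Tool frame: the origin (TCP) lies between the finger pads; the fingertips stand 19 mm ahead of it and the grasp point (between the pads) is the TCP; z points along the fingers, y is the line along which they close (so a half turn about z gives the same grasp; the last joint's range is limited). The gripper opens to 88 mm and grips with 3 to 60 N. Pads are 19 mm wide; open, the fingers measure 130 mm over their backs; the gripper's body (78 mm by 193 mm) begins 47 mm behind the grasp point.
Start: joints at [92.137, 20.546, 0.682, 0, -70.136, -16.507], TCP at [0.168, 0.654, 0.219] pointing down, gripper open.
Joint ranges: [-176.03, 176.03], [-82.01, 121.73], [-58.28, 71.71], [-173.87, 95.51], [-174.79, -0.11], [-173.66, 173.66]. Speed limits (degrees/s): [136.94, 136.94, 172.46, 180, 180, 180].

## Interface

Orientations are given as [roll, pitch, yaw] about the fixed x, y, z axes, in that order (R = Rz(yaw) Ry(pitch) Rx(roll)).
In Python, from plant import r gives the robot as it stands. The module is installed in compiled form; this text tells all that it offers.
- The arm moves only by the shell command python3 -m pendant 'ROWS' [OPENING] [FORCE]. ROWS is JSON, a list of rows, each a list of 6 numbers: the shift along the tool's x, y, z in mm, then the turn, a rotation vector about the tool's x, y, z in rad. In form: [[tx, ty, tz, wx, wy, wz], ...]. A call has 1 to 20 rows; each row is the pose to reach, as a shift and turn from the pose commanded when the call began, along the tool's axes at that moment; what a row does not reach only later rows make up. A row lasts 1/8 s, in which the tool goes at most 62.5 mm and 10.7 degrees, less where a joint would pass 70% of its speed; a pose out of reach is approached as far as the arm can. A call with a gripper value outside its range is refused whole. OPENING is the finger opening in mm, from 0 to 87.6, set as the call begins (- or left out, the last holds). The fingers move at their own pace and stop on an object; FORCE is the grip in N (left out, the last holds). Time passes only in rows, so rows that repeat a pose let the fingers close. It gives the time, the measured TCP pose, the force, the opening and the grip force at its end, in the units of the state.
- r.get_state(): the state, without advancing time (a new reading comes with each control period).
- r.capture(name): name is "scene" or "top" or "wrist"; returns the picture (420x560x3 uint8, red, green, blue); there is no depth.
- r.camera_params(name): a dict with "mtx" (3x3 intrinsics, pixels), "rvec" (rotation vector, rad) and "tvec" (3), from world to camera coordinates, as OpenCV has them; the wrist camera has in their place "mount" (4x4, takes a point from camera to tool coordinates, whose origin is the TCP and whose axes are the flange's). Camera axes: x right, y down, z forward; pixel columns grow to the right and rows downward; lengths in m; the calibration is good to about 2 mm. The wrist camera is an equidistant fisheye: a pixel r from the principal point sees the ray r / f radians off the axis. A picture is of the moment at which its call begins: read the wrist's pose just before it. camera_params takes no time and is no camera call.
- r.close_job(): hands the job in; it is judged then, once.
The state is a dict: "time_s": time; "joints": joint angles; "qd": joint speeds; "joint_torque": joint torques, N m; "tcp_pos": TCP position; "eef_rot": TCP orientation; "contact_force": force on the tool from outside, world axes, zero at the start; "moment": the same for the moment, N m; "gripper_width": finger opening in m; "gripper_force": force on a finger pad.
Only numpy, scipy, OpenCV 4.12 (cv2) and the standard library are available. Lean on these libraries where they do the work, as an engineer would, in place of code of your own. Each camera call takes 0.05 s, during which the arm holds its last target. There are 200 camera calls.

## Working session

There is one attempt and no reset: what is moved stays moved. The work goes in short steps, Python scripts to look and compute and a shell command to move; the robot and the scene stay as the last step left them, time stands still between calls to the robot, and variables do not carry over. Pictures are saved under pics/ and viewed, at most 10 in all, crops included, and the job is handed in when it is done.

```bash
mkdir -p pics
python3 - <<'E'
from plant import r
import cv2,json
s=r.get_state();print(s['time_s'],s['tcp_pos'],s['eef_rot'],s['gripper_width'])
for n in("scene","top","wrist"):
    im=r.capture(n);cv2.imwrite(f'pics/{n}0.png',im[:,:,::-1])
    print(n,{k:v.tolist() if hasattr(v,'tolist') else v for k,v in r.camera_params(n).items()})
E
```

```text
0.0 [0.16740962 0.65338384 0.21829884] [ 1.79902652e+02 -8.30001905e-03 -1.43753345e+01] 0.08763926992095289
scene {'mtx': [[502.34791363216334, 0.0, 277.3085187812433], [0.0, 502.34791363216334, 208.91205059582305], [0.0, 0.0, 1.0]], 'rvec': [2.335838005529825, -0.7634528733182848, 0.290695462308115], 'tvec': [-0.33570605475211013, 0.3998650556620392, 1.0347340678722694]}
top {'mtx': [[462.752426806503, 0.0, 274.06365797799805], [0.0, 462.752426806503, 209.97018989531276], [0.0, 0.0, 1.0]], 'rvec': [2.1490502007119585, -2.047879952340651, 0.23598611853027338], 'tvec': [0.14998448921923285, 0.5403962581744889, 0.952752293470395]}
wrist {'mtx': [[325.19226210127806, 0.0, 282.3217108501079], [0.0, 325.19226210127806, 203.60810432126792], [0.0, 0.0, 1.0]], 'mount': [[0.00022397045658837457, -0.9601484115862796, -0.2794905679366997, 0.0752671921705453], [0.999999772335333, 0.0003929481185967506, -0.0005485627205243604, -0.0004031562314095183], [0.0006365269176032074, -0.27949038144472965, 0.9601482810031807, -0.16584018382926646], [0.0, 0.0, 0.0, 1.0]]}
```

View pics/scene0.png

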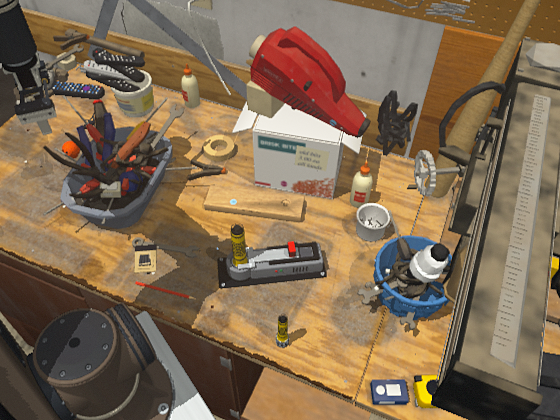

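View pics/top0.png

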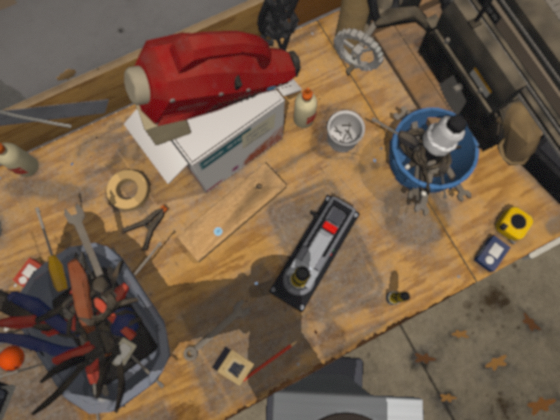

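Torch candidates are the one in the dock (top 300,278; scene 238,245) and a small loose one (top 398,297; scene 282,330), so the dock torch is the one meant. There are two candidates for the hole: a dark spot at top (259,186) and a bluish spot at top (218,231). I'll check both in one crop.

Run:
```python
import cv2,numpy as np
t=cv2.imread('pics/top0.png')[155:315,165:365]
s=cv2.imread('pics/scene0.png')[170:300,195:335]
a=cv2.resize(t,(800//2,320),interpolation=3)
t=cv2.resize(t,None,fx=2.2,fy=2.2,interpolation=cv2.INTER_CUBIC)   # 440x352
s=cv2.resize(s,(379,352),interpolation=cv2.INTER_CUBIC)
t=cv2.resize(t,(420,336));s=cv2.resize(s,(362,336))
cv2.imwrite('pics/crop1.png',np.hstack([t,s]))
```

```text
(no output)
```

View pics/crop1.png

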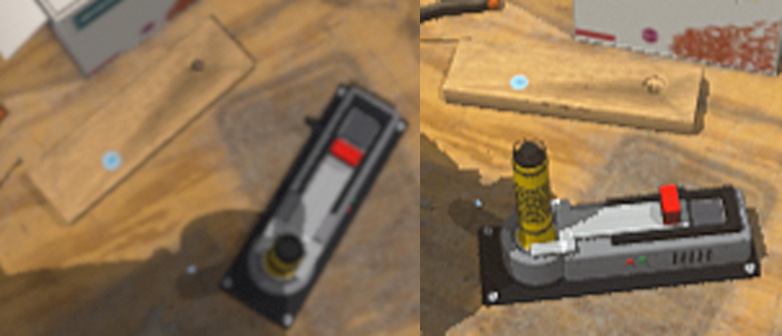

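View pics/wrist0.png

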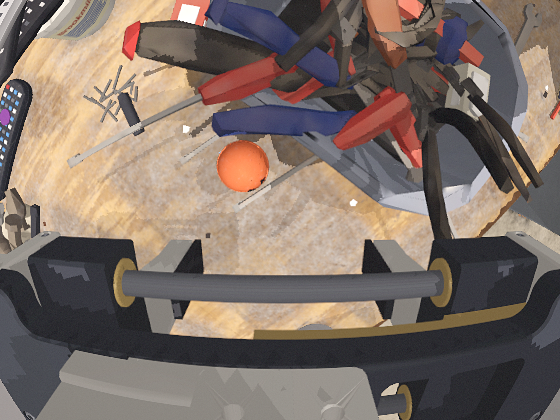

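```bash
cat > h.py <<'E'
from plant import r
import numpy as np,cv2
from scipy.spatial.transform import Rotation as Ro
def ray(n,px,st=None):
    p=r.camera_params(n);K=p['mtx']
    if n=='wrist':
        K=np.array(K);d=np.array([(px[0]-K[0,2]),(px[1]-K[1,2])]);rr=np.hypot(*d);th=rr/K[0,0]
        v=np.array([*(d/max(rr,1e-9)*np.sin(th)),np.cos(th)]);M=np.array(p['mount'])
        st=st or r.get_state();R=Ro.from_euler('xyz',st['eef_rot'],degrees=True).as_matrix()
        return np.array(st['tcp_pos'])+R@M[:3,3],R@M[:3,:3]@v
    R=cv2.Rodrigues(np.array(p['rvec']))[0];t=np.array(p['tvec'])
    return -R.T@t,R.T@np.linalg.inv(np.array(K))@np.array([*px,1.])
def at(n,px,z,st=None):
    o,d=ray(n,px,st);return (o+d*(z-o[2])/d[2]).round(4)
def proj(n,P):
    p=r.camera_params(n);return cv2.projectPoints(np.array([P],float),np.array(p['rvec']),np.array(p['tvec']),np.array(p['mtx']),None)[0].ravel()
E
python3 - <<'E'
from h import *
for k,z,a,b in[('tail',.178,(303.1,270.7),(237.2,226)),('grip',.086,(330.7,225.5),(291.3,242.7)),('blue',.026,(218.3,231),(233.3,202)),('dark',.026,(258.8,186.4),(285.1,202.5))]:
    print(k,at('top',a,z),at('scene',b,z))
for c in[(205,15),(255,62),(70,222),(20,160)]: print('off',at('top',(165+c[0]/2.1,155+c[1]/2.1),.026))
for c in[(345,82),(408,115),(285,327),(222,285)]: print('dock',at('top',(165+c[0]/2.1,155+c[1]/2.1),.008))
E
```

```text
tail [0.3913 0.1147 0.178 ] [0.3908 0.1165 0.178 ]
grip [0.4989 0.0539 0.086 ] [0.5033 0.0623 0.086 ]
blue [0.4863 0.299  0.026 ] [0.488  0.2979 0.026 ]
dark [0.5947 0.2139 0.026 ] [0.6003 0.2141 0.026 ]
off [0.6536 0.2083 0.026 ]
off [0.6022 0.1507 0.026 ]
off [0.4175 0.3382 0.026 ]
off [0.4811 0.3972 0.026 ]
dock [0.5893 0.0497 0.008 ]
dock [ 0.555  -0.0204  0.008 ]
dock [0.3205 0.1069 0.008 ]
dock [0.3607 0.175  0.008 ]
```

The dark spot at top (259,186) sits about 86 mm from the offcut's middle, with a small +x offset. That makes it the bored hole; the blue spot is only about 52 mm from the middle, so it's a sticker. Now moving above the lock grip.

```bash
python3 -m pendant '[[20,25,-40,0,0,0],[55,60,-70,0,0,0.05],[95,105,-80,0,0,0.1],[140,150,-80,0,0,0.15],[180,195,-80,0,0,0.2],[225,240,-80,0,0,0.25],[270,285,-80,0,0,0.255],[310,330,-80,0,0,0.255],[355,375,-80,0,0,0.255],[395,420,-70,0,0,0.255],[440,465,-50,0,0,0.255],[470,497,-20,0,0,0.255],[470,497,20,0,0,0.255],[470,497,20,0,0,0.255]]' 87
python3 - <<'E'
from h import *
s=r.get_state();print(s['time_s'],s['tcp_pos'],s['eef_rot'],s['joints'])
cv2.imwrite('pics/w1.png',r.capture('wrist')[:,:,::-1])
E
```

```text
time_s: 1.9
tcp_pos: [0.4975, 0.0543, 0.1966]
eef_rot: [179.7, 0.2, -29.1]
contact_force: [0.3, 0.2, 0.8]
gripper_width: 0.0865
gripper_force: 0.0
1.9 [0.49753553 0.05428248 0.19662686] [179.71568994   0.22804716 -29.08994284] [ 2.87254992e+01  5.20726167e+00 -2.25370822e+01 -4.68098690e-02
 -6.26177546e+01  3.22067841e+01]
```

View pics/w1.png

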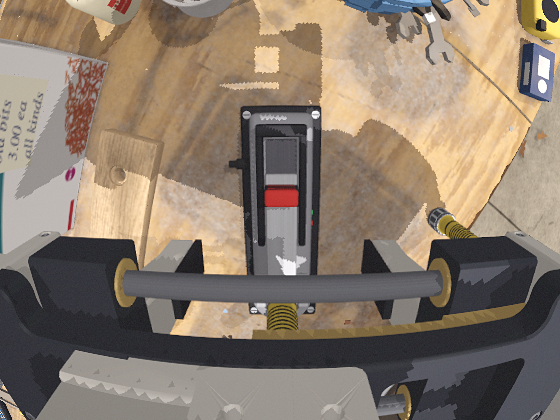

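Run:
```python
from h import *
im=cv2.imread('pics/w1.png').astype(int)
m=((im[:,:,2]>150)&(im[:,:,1]<70)&(im[:,:,0]<70)).astype('uint8');m[:,:220]=0;m[:,340:]=0;m[300:]=0
ys,xs=np.nonzero(m);print(xs.min(),xs.max(),ys.min(),ys.max())
for p in[((xs.min()+xs.max())/2,v) for v in(ys.min(),(ys.min()+ys.max())/2,ys.max())]:
    print(p,at('wrist',p,.086),at('wrist',p,.060))
print('hole',at('wrist',(118,175),.026))
for c in[(247,115),(316,115),(313,311),(253,311)]: print('bolt',at('wrist',c,.01))
```

```text
265 312 190 224
(np.float64(288.5), np.int64(190)) [0.502  0.0475 0.086 ] [0.4961 0.0502 0.06  ]
(np.float64(288.5), np.float64(207.0)) [0.4882 0.0551 0.086 ] [0.4811 0.0584 0.06  ]
(np.float64(288.5), np.int64(224)) [0.474  0.0628 0.086 ] [0.4655 0.0669 0.06  ]
hole [0.6007 0.2164 0.026 ]
bolt [0.58   0.0541 0.01  ]
bolt [ 0.5438 -0.0112  0.01  ]
bolt [0.3258 0.1051 0.01  ]
bolt [0.3642 0.1741 0.01  ]
```

The wrist view shows the red grip at about (281,197), the hole at (118,175) and the torch below the fingers. The fingers are lined up across the bar. Next I'll go down and grip the block.

```bash
python3 -m pendant '[[-2,-2,50,0,0,0],[-2,-2,95,0,0,0],[-2,-2,112,0,0,0],[-2,-2,112,0,0,0]]' 87
python3 -m pendant '[[0,0,0,0,0,0],[0,0,0,0,0,0],[0,0,0,0,0,0],[0,0,0,0,0,0],[0,0,0,0,0,0],[0,0,0,0,0,0]]' 20 20
```

```text
time_s: 2.45
tcp_pos: [0.4991, 0.0594, 0.088]
eef_rot: [180.0, -0.0, -28.9]
contact_force: [0.4, 0.9, 0.7]
gripper_width: 0.0871
gripper_force: 0.0
time_s: 3.2
tcp_pos: [0.4987, 0.0584, 0.0872]
eef_rot: [180.0, 0.0, -29.0]
contact_force: [-0.0, 1.4, -0.4]
gripper_width: 0.0327
gripper_force: 0.0
```

```bash
python3 -m pendant '[[0,0,2,0,0,0],[0,0,2,0,0,0],[0,0,2,0,0,0]]' 20 20
python3 -m pendant '[[9,0,0,0,0,0],[18,0,0,0,0,0],[27,0,0,0,0,0],[34,0,0,0,0,0],[36,0,0,0,0,0],[36,0,0,0,0,0],[36,0,0,0,0,0]]' - 20
```

```text
time_s: 3.58
tcp_pos: [0.4987, 0.0585, 0.0852]
eef_rot: [180.0, 0.0, -29.0]
contact_force: [-0.2, 0.4, 0.4]
gripper_width: 0.0201
gripper_force: 0.0
time_s: 4.45
tcp_pos: [0.53, 0.0411, 0.0853]
eef_rot: [180.0, 0.0, -29.0]
contact_force: [0.4, -0.6, -0.1]
gripper_width: 0.0202
gripper_force: 0.0
```

The fingers closed past 30 mm without any force, so I missed the grip. Looking again.

```bash
python3 -m pendant '[[0,0,-40,0,0,0],[0,0,-60,0,0,0],[0,0,-60,0,0,0]]' 87
python3 - <<'E'
from h import *
s=r.get_state();print(s['time_s'],s['tcp_pos'])
w=r.capture('wrist')[:,:,::-1];t=r.capture('top')[:,:,::-1]
cv2.imwrite('pics/t2.png',t);cv2.imwrite('pics/w2.png',w)
a=cv2.resize(w[60:340,170:400],(460,560));b=cv2.resize(t[180:320,250:375],None,fx=2.6,fy=2.6,interpolation=2)
c=np.zeros((560,b.shape[1],3),'uint8');c[:b.shape[0]]=b
cv2.imwrite('pics/c2.png',np.hstack([a,c]))
E
```

```text
time_s: 4.82
tcp_pos: [0.5311, 0.0416, 0.147]
eef_rot: [-179.8, -0.1, -29.0]
contact_force: [-0.4, -0.7, 0.6]
gripper_width: 0.0444
gripper_force: 0.0
4.825 [0.53108177 0.04158294 0.14704474]
```

View pics/c2.png

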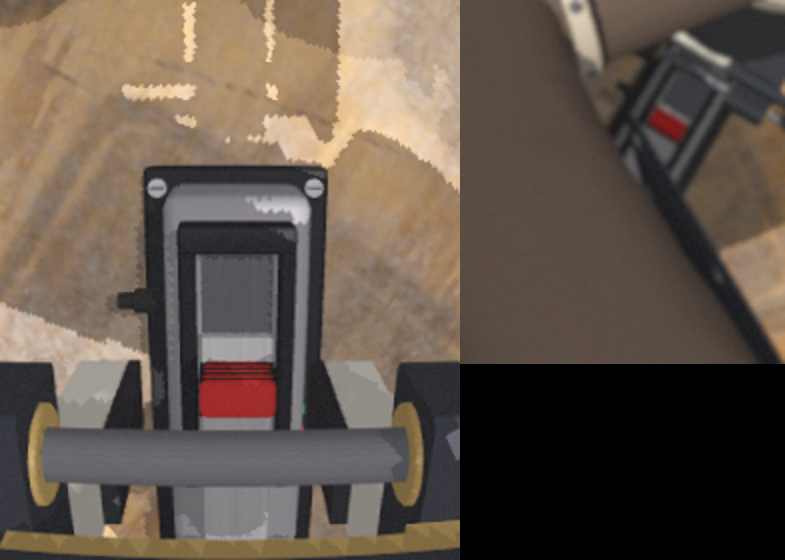

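Run:
```python
from h import *
s=r.get_state()
for n,p in[('topctr',(288.5,259)),('top far edge',(288.5,250)),('top near edge',(288.5,267.5))]: print(n,at('wrist',p,.086),)
print('base far',at('wrist',(288.5,241),.06))
for c in[(248.5,154),(327,154)]: print('bolt',at('wrist',c,.01))
# top view
c=(250+(668-460)/2.6,180+122/2.6);print(c,at('top',c,.086),at('top',c,.076))
# where would tips/TCP appear in wrist image
M=np.array(r.camera_params('wrist')['mount']);K=r.camera_params('wrist')['mtx']
for P in[(0,0,0),(0,.022,0),(0,.022,.019),(0,-.022,.019)]:
    v=np.linalg.inv(M)@np.array([*P,1]);v=v[:3];th=np.arctan2(np.hypot(v[0],v[1]),v[2]);u=v[:2]/np.hypot(*v[:2])*th*K[0][0];print(P,u[0]+K[0][2],u[1]+K[1][2])
```

```text
topctr [0.4975 0.0541 0.086 ]
top far edge [0.5042 0.0505 0.086 ]
top near edge [0.491  0.0577 0.086 ]
base far [0.5009 0.0518 0.06  ]
bolt [0.5766 0.0519 0.01  ]
bolt [ 0.5412 -0.0123  0.01  ]
(330.0, 226.9230769230769) [0.4958 0.0554 0.086 ] [0.4978 0.0542 0.076 ]
(0, 0, 0) 283.04422611715165 249.83940966006577
(0, 0.022, 0) 322.2695238319316 249.6278339468907
(0, 0.022, 0.019) 318.76929177560726 236.92962945892546
(0, -0.022, 0.019) 247.2259861430945 236.9046227418664
```

```bash
python3 -m pendant '[[-35,4,0,0,0,0],[-35,4,0,0,0,0],[-35,4,40,0,0,0],[-35,4,64,0,0,0],[-35,4,64,0,0,0],[-35,4,64,0,0,0]]' 87
python3 -m pendant '[[0,0,0,0,0,0],[0,0,0,0,0,0],[0,0,0,0,0,0],[0,0,0,0,0,0],[0,0,0,0,0,0],[0,0,0,0,0,0]]' 26 20
python3 - <<'E'
from h import *
w=r.capture('wrist')[:,:,::-1]
cv2.imwrite('pics/w3.png',cv2.resize(w[150:340,170:400],(690,570)))
s=r.get_state();print(s['tcp_pos'],s['gripper_width'],s['gripper_force'])
E
```

```text
time_s: 5.68
tcp_pos: [0.4983, 0.0546, 0.0817]
eef_rot: [180.0, -0.0, -29.0]
contact_force: [0.2, 0.7, -0.4]
gripper_width: 0.0868
gripper_force: 0.0
time_s: 6.42
tcp_pos: [0.4976, 0.0545, 0.0813]
eef_rot: [180.0, 0.0, -29.0]
contact_force: [0.7, -0.4, -0.1]
gripper_width: 0.0325
gripper_force: 0.0
[0.49764542 0.05450606 0.08126153] 0.029402085530336144 0.0
```

View pics/w3.png

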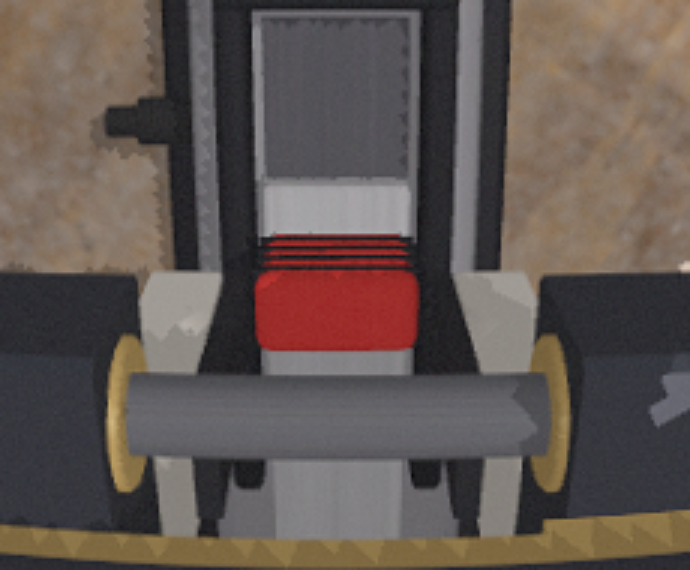

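```bash
python3 -m pendant '[[0,0,0,0,0,0],[0,0,0,0,0,0]]' 26 30
python3 -m pendant '[[0,0,0,0,0,0],[0,0,0,0,0,0]]' 10 30
```

```text
time_s: 6.72
tcp_pos: [0.4976, 0.0545, 0.0812]
eef_rot: [180.0, 0.0, -29.0]
contact_force: [-0.4, 0.4, 0.2]
gripper_width: 0.0259
gripper_force: 0.0
time_s: 6.98
tcp_pos: [0.4977, 0.0545, 0.0813]
eef_rot: [-180.0, -0.0, -29.0]
contact_force: [0.6, 0.5, -0.5]
gripper_width: 0.0128
gripper_force: 0.0
```

Run:
```python
from h import *
w=r.capture('wrist')[:,:,::-1];s=r.capture('scene')[:,:,::-1]
a=cv2.resize(w[200:340,200:370],(425,350));b=cv2.resize(s[190:310,240:360],(350,350),interpolation=2)
cv2.imwrite('pics/w4.png',np.hstack([a,b]))
```

```text
(no output)
```

View pics/w4.png

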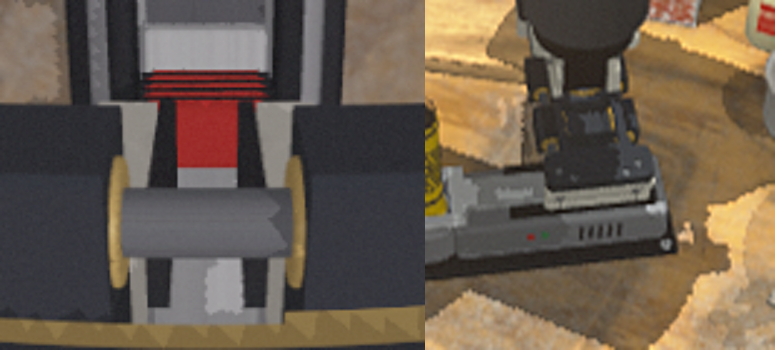

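The picture shows the closed fingers lying over the top of the red block, covering it. So the real fingertips are higher than the stated geometry says. I'll touch down gently to measure the true tip height.

```bash
for i in 1; do python3 -m pendant '[[0,0,2,0,0,0],[0,0,2,0,0,0]]' 13 20|egrep 'tcp|contact'; python3 -m pendant '[[0,0,2,0,0,0],[0,0,2,0,0,0]]'|egrep 'tcp|contact'; python3 -m pendant '[[0,0,2,0,0,0],[0,0,2,0,0,0]]'|egrep 'tcp|contact';done
```

```text
tcp_pos: [0.4975, 0.0544, 0.079]
contact_force: [0.1, 0.4, 1.1]
tcp_pos: [0.4984, 0.0542, 0.0786]
contact_force: [-2.1, -2.7, 12.9]
tcp_pos: [0.4995, 0.0538, 0.0784]
contact_force: [-4.1, -7.8, 26.7]
```

Contact came at TCP z = 0.0786, so the real tips are about 7.5 mm behind the reported TCP and the grasp point is offset about −26.5 mm along tool z. I'll correct for that, open and go lower.

```bash
python3 -m pendant '[[0,0,-10,0,0,0],[0,0,-10,0,0,0],[0,0,-10,0,0,0],[0,0,-10,0,0,0],[0,0,-10,0,0,0],[0,0,0,0,0,0],[0,0,10,0,0,0],[0,0,18,0,0,0],[0,0,18,0,0,0]]' 60 20
python3 -m pendant '[[0,0,0,0,0,0],[0,0,0,0,0,0],[0,0,0,0,0,0],[0,0,0,0,0,0],[0,0,0,0,0,0],[0,0,0,0,0,0]]' 20 20
```

```text
time_s: 8.95
tcp_pos: [0.497, 0.0542, 0.0563]
eef_rot: [179.9, 0.1, -29.0]
contact_force: [0.6, -0.3, 1.0]
gripper_width: 0.0599
gripper_force: 0.0
time_s: 9.7
tcp_pos: [0.4979, 0.0547, 0.0575]
eef_rot: [-180.0, -0.0, -29.0]
contact_force: [-0.1, 2.5, 0.9]
gripper_width: 0.0297
gripper_force: 20.0
```

Gripped, at 29.7 mm and 20 N. Now sliding it.

```bash
python3 -m pendant '[[8,0,0,0,0,0],[16,0,0,0,0,0],[24,0,0,0,0,0],[30,0,0,0,0,0],[34,0,0,0,0,0],[36,0,0,0,0,0],[36,0,0,0,0,0],[36,0,0,0,0,0]]' - 20
```

```text
time_s: 10.7
tcp_pos: [0.5263, 0.0388, 0.0569]
eef_rot: [180.0, 0.3, -29.0]
contact_force: [-17.6, 21.7, 15.0]
gripper_width: 0.0298
gripper_force: 20.0
```

The lock moved about 33 mm and is pressing against its end stop. Releasing, then moving above the torch.

```bash
python3 -m pendant '[[34,0,0,0,0,0],[0,0,0,0,0,0]]' >/dev/null 2>&1 & sleep 0; wait
python3 - <<'E'
from h import *
s=r.get_state();print(s['time_s'],s['tcp_pos'],s['contact_force'],s['gripper_width'],s['gripper_force'])
E
```

```text
10.95 [0.53171387 0.03617428 0.05654528] [3.03674029 1.24575529 0.63235813] 0.020981532132178127 1.8507300814962946
```

That last command was my mistake: the extra +34 row dragged the fingers off the block. I'll open in place and check the lock.

```bash
python3 -m pendant '[[0,0,0,0,0,0],[0,0,0,0,0,0],[0,0,0,0,0,0],[0,0,0,0,0,0]]' 60 20
python3 -m pendant '[[0,0,-50,0,0,0],[0,0,-90,0,0,0],[0,0,-90,0,0,0]]' 60
python3 - <<'E'
from h import *
s=r.get_state();print(s['time_s'],s['tcp_pos'])
w=r.capture('wrist')[:,:,::-1];cv2.imwrite('pics/w5f.png',w)
im=w.astype(int);m=((im[:,:,2]>120)&(im[:,:,1]<70)&(im[:,:,0]<70)).astype('uint8')
n,l,st,c=cv2.connectedComponentsWithStats(m)
for i in range(1,n):
    if st[i,4]>100: print(st[i],c[i].round(1),at('wrist',c[i],.086,s))
E
```

```text
time_s: 11.45
tcp_pos: [0.5293, 0.0368, 0.0571]
eef_rot: [180.0, 0.0, -29.0]
contact_force: [-0.4, -0.6, -0.3]
gripper_width: 0.0552
gripper_force: 0.0
time_s: 11.82
tcp_pos: [0.5313, 0.0376, 0.1506]
eef_rot: [-179.7, -0.2, -29.0]
contact_force: [0.0, 0.1, -1.0]
gripper_width: 0.06
gripper_force: 0.0
11.825 [0.53133303 0.03761236 0.1506252 ]
[ 85   1  32  39 550] [102.2  21. ] [0.7375 0.0859 0.086 ]
[266 232  38  19 712] [284.5 241. ] [0.512  0.0472 0.086 ]
```

My slip pushed the lock back about 17 mm: the grip is now at (0.512, 0.047). I'll regrip it and open it again, carefully.

```bash
python3 -m pendant '[[-20,0,0,0,0,0],[-20,0,0,0,0,0],[-20,0,50,0,0,0],[-20,0,90,0,0,0],[-20,0,90,0,0,0]]' 60 20
python3 -m pendant '[[0,0,0,0,0,0],[0,0,0,0,0,0],[0,0,0,0,0,0],[0,0,0,0,0,0]]' 20 25
```

```text
time_s: 12.5
tcp_pos: [0.5089, 0.0457, 0.0543]
eef_rot: [179.7, 0.3, -29.0]
contact_force: [-0.8, 0.0, 0.7]
gripper_width: 0.0601
gripper_force: 0.0
time_s: 13.0
tcp_pos: [0.5122, 0.0469, 0.0582]
eef_rot: [-179.9, -0.1, -29.0]
contact_force: [-0.8, 0.5, 4.2]
gripper_width: 0.0295
gripper_force: 25.0
```

```bash
python3 -m pendant '[[6,0,0,0,0,0],[12,0,0,0,0,0],[16,0,0,0,0,0],[18,0,0,0,0,0],[20,0,0,0,0,0],[20,0,0,0,0,0],[20,0,0,0,0,0]]' - 25
```

```text
time_s: 13.88
tcp_pos: [0.5275, 0.0384, 0.0579]
eef_rot: [-180.0, 0.2, -29.0]
contact_force: [-13.0, 12.4, 15.9]
gripper_width: 0.0299
gripper_force: 25.0
```

```bash
python3 -m pendant '[[0,0,0,0,0,0],[0,0,0,0,0,0],[0,0,0,0,0,0],[0,0,0,0,0,0],[0,0,-40,0,0,0],[0,0,-92,0,0,0],[0,0,-92,0,0,0]]' 80 20
python3 - <<'E'
from h import *
s=r.get_state();print(s['time_s'],s['tcp_pos'])
w=r.capture('wrist')[:,:,::-1]
im=w.astype(int);m=((im[:,:,2]>120)&(im[:,:,1]<70)&(im[:,:,0]<70)).astype('uint8')
n,l,st,c=cv2.connectedComponentsWithStats(m)
for i in range(1,n):
    if st[i,4]>300: print(st[i],c[i].round(1),at('wrist',c[i],.086,s))
E
```

```text
time_s: 14.75
tcp_pos: [0.5319, 0.0377, 0.1534]
eef_rot: [-179.7, -0.3, -29.0]
contact_force: [-0.6, 0.5, 0.3]
gripper_width: 0.0797
gripper_force: 0.0
14.75 [0.53185173 0.03774676 0.15344226]
[ 89   2  30  38 536] [104.2  22. ] [0.738 0.086 0.086]
[266 210  39  20 762] [285.  219.5] [0.527  0.0391 0.086 ]
```

The lock is fully open, with the grip at (0.527, 0.039). Now going to the torch.

```bash
python3 -m pendant '[[0,0,-50,0,0,0],[-55,0,-52,0,0,0],[-110,0,-52,0,0,0],[-161,0,-52,0,0,0],[-161,0,-52,0,0,0],[-161,0,-52,0,0,0]]' 87
python3 -m pendant '[[0,0,40,0,0,0],[0,0,75,0,0,0],[0,0,86,0,0,0],[0,0,86,0,0,0]]'
python3 -m pendant '[[0,0,0,0,0,0],[0,0,0,0,0,0],[0,0,0,0,0,0],[0,0,0,0,0,0],[0,0,0,0,0,0],[0,0,0,0,0,0]]' 20 30
```

```text
time_s: 15.55
tcp_pos: [0.3883, 0.1151, 0.2009]
eef_rot: [180.0, 0.0, -28.9]
contact_force: [0.6, -0.0, -0.3]
gripper_width: 0.0871
gripper_force: 0.0
time_s: 16.05
tcp_pos: [0.3887, 0.1144, 0.1149]
eef_rot: [179.9, 0.0, -29.0]
contact_force: [0.0, -0.2, 0.6]
gripper_width: 0.087
gripper_force: 0.0
time_s: 16.8
tcp_pos: [0.3883, 0.1151, 0.1153]
eef_rot: [-180.0, -0.0, -29.0]
contact_force: [0.2, -1.1, -0.4]
gripper_width: 0.0324
gripper_force: 0.0
```

Reach is fine. Let it finish closing, then lift.

```bash
python3 -m pendant '[[0,0,0,0,0,0],[0,0,0,0,0,0],[0,0,0,0,0,0]]' 20 35
python3 -m pendant '[[0,0,-10,0,0,0],[0,0,-20,0,0,0],[0,0,-35,0,0,0],[0,0,-50,0,0,0],[0,0,-75,0,0,0],[0,0,-100,0,0,0],[0,0,-120,0,0,0],[0,0,-120,0,0,0]]' - 35
```

```text
time_s: 17.18
tcp_pos: [0.3883, 0.1151, 0.1153]
eef_rot: [180.0, -0.0, -29.0]
contact_force: [-0.7, 0.2, 1.3]
gripper_width: 0.03
gripper_force: 35.0
time_s: 18.18
tcp_pos: [0.3889, 0.1156, 0.2369]
eef_rot: [-179.8, -0.1, -29.0]
contact_force: [0.2, 0.3, -2.2]
gripper_width: 0.0299
gripper_force: 35.0
```

Torch is held (about 2 N load). Next, tilt it and carry it to the viewing pose.

```bash
python3 -m pendant '[[10,0,-10,0.04,0,0],[25,1,-20,0.12,0,0],[40,2,-20,0.22,0,0],[55,3,-20,0.32,0,0],[70,4,-20,0.42,0,0],[85,5,-15,0.52,0,0],[100,6,-5,0.62,0,0],[115,6,0,0.7,0,0],[128,6,8,0.76,0,0],[136,6,14,0.785,0,0],[136,6,14,0.785,0,0],[136,6,14,0.785,0,0],[136,6,14,0.785,0,0]]'
python3 - <<'E'
from h import *
s=r.get_state();print(s['time_s'],s['tcp_pos'],s['eef_rot'],s['joints'],s['qd'],s['gripper_width'])
a=r.capture('wrist')[:,:,::-1];b=r.capture('scene')[:,:,::-1]
cv2.imwrite('pics/w6.png',a);cv2.imwrite('pics/s6.png',b)
cv2.imwrite('pics/c6.png',np.vstack([np.hstack([a[:300,60:460],cv2.resize(b[150:330,170:410],(400,300),interpolation=2)])]))
# where hole expected in wrist
R=Ro.from_euler('xyz',s['eef_rot'],degrees=True).as_matrix();M=np.array(r.camera_params('wrist')['mount']);K=r.camera_params('wrist')['mtx']
def pw(P):
    v=np.linalg.inv(M)@np.array([*(R.T@(np.array(P)-s['tcp_pos'])),1]);v=v[:3];h=np.hypot(v[0],v[1]);u=v[:2]/h*np.arctan2(h,v[2])*K[0][0];return u[0]+K[0][2],u[1]+K[1][2]
p=np.array(s['tcp_pos']);ax=R[:,2];t=(.026-p[2])/ax[2]
print('hole px',pw((.599,.215,.026)),'axis hits',p+ax*t,t-.107,'tilt',np.degrees(np.arccos(-ax[2])))
print('axis px',pw(p+ax*t),'lens px',pw(p+ax*.107),'scene hole',proj('scene',(.599,.215,.026)),'scene axis hit',proj('scene',p+ax*t))
E
```

```text
time_s: 19.8
tcp_pos: [0.5041, 0.0445, 0.2217]
eef_rot: [-135.0, -0.1, -28.9]
contact_force: [0.1, 0.8, -2.2]
gripper_width: 0.0299
gripper_force: 35.0
19.8 [0.5040884  0.04445573 0.2217435 ] [-1.35035052e+02 -5.28769439e-02 -2.89193329e+01] [-10.17826723   2.17098385 -19.3725099  -49.34527917 -61.86338869
  93.16096431] [ 0.07364933 -0.19563442  0.16479292 -0.11706967 -0.1479621   0.30701583] 0.02986343308071814
hole px (np.float64(283.068094635272), np.float64(165.83962601274752)) axis hits [0.59878802 0.2154935  0.026     ] 0.16965403466301732 tilt 44.96497255890506
axis px (np.float64(282.89798544880665), np.float64(166.11464031880888)) lens px (np.float64(283.08670135382647), np.float64(198.88199856392703)) scene hole [284.50567791 202.50473843] scene axis hit [284.3336152  202.42833499]
```

View pics/c6.png

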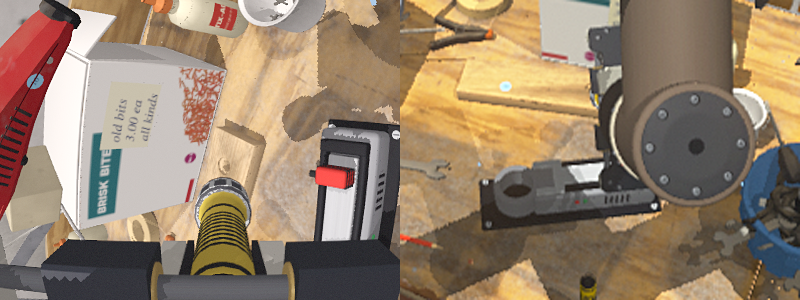

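Run:
```python
from h import *
s=r.get_state();M=np.array(r.camera_params('wrist')['mount']);K=r.camera_params('wrist')['mtx']
def pw(P):
    v=np.linalg.inv(M)@np.array([*P,1]);v=v[:3];h=np.hypot(v[0],v[1]);u=v[:2]/h*np.arctan2(h,v[2])*K[0][0];return (u+[K[0][2],K[1][2]]).round(1)
print('rim far',pw((.022,0,.107)),'L/R',pw((0,.022,.107)),pw((0,-.022,.107)),'head back',pw((.022,0,.067)),'tube',pw((.0155,0,.062)))
w=cv2.imread('pics/w6.png');print([(y,w[y,283].tolist()) for y in range(168,222,2)])
g=w[190].astype(int);print([(x,g[x].tolist()) for x in list(range(246,262,2))+list(range(304,320,2))])
```

```text
rim far [283.1 174. ] L/R [308.3 198.9] [257.8 198.9] head back [283.2 184.5] tube [283.2 194.8]
[(168, [154, 194, 223]), (170, [154, 192, 224]), (172, [114, 147, 176]), (174, [103, 135, 165]), (176, [143, 183, 216]), (178, [146, 141, 143]), (180, [58, 56, 55]), (182, [66, 63, 61]), (184, [78, 73, 77]), (186, [93, 88, 92]), (188, [90, 85, 84]), (190, [158, 153, 152]), (192, [65, 159, 182]), (194, [62, 149, 173]), (196, [57, 140, 163]), (198, [56, 137, 161]), (200, [55, 136, 161]), (202, [57, 143, 168]), (204, [34, 32, 30]), (206, [57, 140, 163]), (208, [60, 139, 163]), (210, [57, 143, 164]), (212, [38, 54, 61]), (214, [39, 86, 103]), (216, [57, 140, 165]), (218, [37, 41, 43]), (220, [59, 146, 171])]
[(246, [197, 201, 204]), (248, [47, 40, 163]), (250, [58, 52, 166]), (252, [199, 203, 204]), (254, [201, 205, 211]), (256, [144, 167, 195]), (258, [145, 175, 203]), (260, [148, 166, 188]), (304, [117, 115, 114]), (306, [123, 162, 194]), (308, [107, 142, 173]), (310, [110, 141, 171]), (312, [90, 119, 145]), (314, [169, 207, 237]), (316, [151, 190, 223]), (318, [158, 188, 213])]
```

Aim and tilt check out: the hole is at (283,165) against 283,166 predicted, the tilt is 45°, and the lens is 0.17 m away. The torch axis sits about 3 mm toward −x in the pads, so I'll nudge it, settle, and hand in.

```bash
python3 -m pendant '[[1,0,0,0,0,0],[2,0,0,0,0,0],[2,0,0,0,0,0],[2,0,0,0,0,0],[2,0,0,0,0,0],[2,0,0,0,0,0],[2,0,0,0,0,0],[2,0,0,0,0,0]]'
python3 - <<'E'
from plant import r
print(r.close_job())
E
```

```text
time_s: 20.9
tcp_pos: [0.5061, 0.0429, 0.2213]
eef_rot: [-135.0, -0.0, -29.0]
contact_force: [-0.6, -0.0, -1.9]
gripper_width: 0.0301
gripper_force: 35.0
the job is handed in; nothing more can be done
None
```

I handed the job in at about 21 s: the lock is fully open, and the torch is out and held at 45° with its lens about 17 cm from the hole and pointing at it, though a mistyped move pushed the lock about 17 mm back after I first opened it, so I opened it to its stop again before drawing the torch.

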